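# Slip the tea scoop diagonally into the caddy

## Robot

A 7-joint arm with a two-finger parallel gripper is mounted at the origin on the work surface. World frame = base frame: x ahead of the robot, y to its left, z up, the work surface at z = 0. Lengths are in m, angles in rad, forces in N, time in s.
With the tool pointing down it reaches from about 0.35 to 0.9 m from the base axis. Payload 8.1 kg.
Tool frame: the origin (TCP) lies at the very end of the fingers, on their centre line; the grasp point (between the pads) lies 19 mm behind it (grasp_offset is the distance from the TCP to the grasp point, in m); z points along the fingers, y is the line along which they close (so a half turn about z gives the same grasp; the last joint's range is limited). The gripper opens to 92 mm and grips with 3 to 60 N. Pads are 19 mm wide; open, the fingers measure 130 mm over their backs; the gripper's body (75 mm by 190 mm) begins 47 mm behind the grasp point.
Start: joints at [1.039, 0.434, 0.025, 1.573, -0.012, 1.134, -0.075], TCP at [0.26, -0.568, 0.227] pointing down, gripper open.
Joint ranges: [-2.62, 2.62], [-0.44, 2.09], [-1.27, 1.32], [0.08, 2.57], [-1.32, 4.46], [0.12, 2], [-2.74, 2.74]. Speed limits (rad/s): [2.22, 2.22, 3.01, 3.01, 3.14, 3.14, 3.14].

## Interface

Orientations are given as a rotation vector (axis times angle).
In Python, from cell import observe, get_image, camera_params, sign_off, silhouettes, grasp_offset gives the robot as it stands. The module is installed in compiled form; this text tells all that it offers.
- The arm moves only by the tool jog_arm, never from a script. Its argument "motion" is a list that holds one entry, the list of rows, each a list of 7 numbers: the shift along the tool's x, y, z in m, then the turn, a rotation vector about the tool's x, y, z in rad, then the closure, from -1 (fully open) to 1 (shut), so that 0 is half open. In form: [[[dx, dy, dz, wx, wy, wz, hand], ...]]. A call has 1 to 10 rows; each row is the pose to reach, as a shift and turn from the pose commanded when the call began, along the tool's axes at that moment; what a row does not reach only later rows make up. A row lasts 1/12 s, in which the tool goes at most 41.7 mm and 7.16 degrees, less where a joint would pass 70% of its speed; a pose out of reach is approached as far as the arm can. A call with a gripper value outside its range is refused whole. The fingers move at their own pace and stop on an object; "force" is the grip in N (left out, the last holds). Time passes only in rows, so rows that repeat a pose let the fingers close. It gives the time, the measured TCP pose, the force, the opening and the grip force at its end, in the units of the state.
- observe(): the state, without advancing time (a new reading comes with each control period).
- get_image(name): name is "side" or "top" or "wrist"; returns the picture (480x640x3 uint8, red, green, blue); there is no depth.
- camera_params(name): a dict with "vertical_fov" (degrees; the focal length in pixels is half the picture's height over the tangent of half this angle, whatever the lens; pixels are square), "cx", "cy" (the principal point, pixels), "T" (4x4, takes a point from camera to world coordinates). Camera axes: x right, y down, z forward; pixel columns grow to the right and rows downward; lengths in m; the calibration is good to about 2 mm. A picture is of the moment at which its call begins: read the wrist's pose just before it. camera_params takes no time and is no camera call; for the wrist camera it gives the pose at the moment of the call.
- sign_off(): hands the job in; it is judged then, once.
Trained networks look in the newest picture that a camera, given by its name, has taken for a name from the list of things; names that differ only in an ending like _2 or _b are one class to them, and where a whole thing is asked for, a point or a joint stands for the part that bears it (a point fixed in the world has none). Each returns a list of dicts, best first, with "p" (0 to 1); they miss things now and then, are a little off and sometimes report something else, mostly with a low value. They report only what shows in the picture. A call takes as long as a camera call. They do not tell look-alikes from the thing itself.
- silhouettes(query, camera): "mask" (480x640 bool, what is visible of it) and "pixel" ([column, row] in pixels, amid what is visible of it).
The state is a dict: "clock": time; "joints": joint angles; "dq": joint speeds; "joint_efforts": joint torques, N m; "position": TCP position; "ee_rot": TCP orientation; "force": force on the tool from outside, world axes, zero at the start; "ft_torque": the same for the moment, N m; "width": opening from 0.0 (shut) to 1.0 (fully open); "gripper_force": force on a finger pad.
Only numpy, scipy, OpenCV 4.12 (cv2) and the standard library are available. Lean on these libraries where they do the work, as an engineer would, in place of code of your own. Each camera call takes 0.05 s, during which the arm holds its last target. There are 200 camera calls.

## Task

Draw the long bamboo tea scoop, the tallest tool in the rosewood holder, up out of its slot, tilt it, and slip its blade end slantwise down through the small open half of the ceramic caddy's top until the tip is well in under the closed half (about 25 mm past its edge). Finish while still holding it there in the gripper, slanted and motionless, with the scoop clear of the caddy's floor, walls and top. Be gentle with the ceramic, and leave the tea things around it undisturbed.

Things in the scene. Friction and masses are not known exactly. Their poses are not given: they have to be found in the camera images.
- scoop: Bamboo tea scoop, 200 mm long, 35 g, loose, upright in the holder's slot, blade down, top 128 mm out. Origin: centre of the blade's tip (low end at the start); z along it to the handle end (up at the start), y across the blade, x its thickness, hollow side +x. Blade 22 mm wide (y), 8 mm thick, z 0 to 72 mm; handle a straight bar 12 mm wide (y), 8 mm thick (x), up to z = 200 mm.
- holder: Rosewood tong holder, block 70 (x) x 60 (y) x 85 (z) mm on a 78 x 68 mm foot, fixed. Origin: centre of underside; z up. In mid-top the scoop's upright slot, 10.5 (x) x 24.5 (y) mm, 72 mm deep, floor 13 mm above the underside. Short fixed bamboo tools stand out of its top, up to 133 mm above the underside, 17 mm or more from the scoop's axis along holder x.
- caddy: Narrow ceramic box, fixed, outside 150 (x) x 56 (y) mm. Inside x -70 to 70, y -23 to 23, z 6 (floor) to 80 mm (wall tops). Origin: centre of underside; z up; x from the open end (robot's left, nearer) to the closed end. Top open only over x -70 to -20; a fixed 8 mm cover (z 80 to 88) closes x -20 to 75. The lid lies folded back on it, fixed; highest point 98 mm.
- mouth (a point): Centre of the caddy's open mouth (50 mm along caddy x by 46 mm along y), at the height of the wall tops, 80 mm above the caddy's underside, at caddy x = -45 mm; axes as the caddy's.
- slab: Black slate tea slab, 430 x 900 mm, 18 mm thick, fixed, lying on the table; everything else listed stands on it. Origin: centre of its underside.
- teapot: Purple clay teapot, about 147 mm long over spout and handle (x), 90 mm wide, 84 mm high; leave alone. Origin: centre of underside.
- pitcher: Clear glass pitcher, 72 mm diameter with a side handle reaching 62 mm from its axis, 95 mm high; leave alone. Origin: centre of underside.
- cup_a: White porcelain cup, 60 mm diameter, 42 mm high; leave alone. Origin: centre of underside.
- cup_b: A second white porcelain cup of the same size; leave alone. Origin: centre of underside.
- toad: Small clay tea-pet toad, 54 mm across, about 42 mm high; leave alone. Origin: centre of underside.
- tin: Steel tea tin, 64 mm diameter, 95 mm high; leave alone. Origin: centre of underside.
There are look-alikes about, which are no part of the job. Leave any black or red look-alike of the scoop alone.

How it is judged:
By the outcome, as a careful person would: the job done as asked, in the order asked, and still so for the second after the job is handed in, while the arm keeps its last pose, push and grip.
It also fails if it takes over 48 s, if anything falls off the work surface, if the arm or the gripper's body presses on something with over 40 N, if the wrist force passes 120 N, or if a joint passes its speed limit or range.

## Working session

There is one attempt and no reset: what is moved stays moved. The work goes in short steps, Python scripts to look and compute and a tool call to move; the robot and the scene stay as the last step left them, time stands still between calls to the robot, and variables do not carry over. Pictures are saved under pics/ and viewed, at most 10 in all, crops included, and the job is handed in when it is done.

Besides the shell and the picture viewer there is one more tool, called after "Call:" by a JSON object that holds its "api" and its "payload". jog_arm: Moves the arm, as the interface text tells. Its arguments: {"type":"object","properties":{"motion":{"type":"array"},"force":{"type":"number"}},"required":["motion"]}

```bash
mkdir -p pics; python3 - <<'E'
from cell import *
import cv2,numpy as np
np.set_printoptions(precision=4,suppress=True)
s=observe();print({k:np.round(v,4) for k,v in s.items()},grasp_offset)
for n in("side","top"):
    im=get_image(n);cv2.imwrite(f"pics/{n}.png",im[:,:,::-1]);p=camera_params(n);print(n,p["vertical_fov"],p["cx"],p["cy"]);print(np.array(p["T"]))
    for q in("scoop","holder","caddy"):
        for d in silhouettes(q,n):
            ys,xs=np.nonzero(d["mask"]);print(q,round(d["p"],2),np.round(d["pixel"]),xs.min(),xs.max(),ys.min(),ys.max())
E
```

```text
{'clock': np.float64(0.0), 'joints': array([ 1.0394,  0.4352,  0.025 ,  1.5741, -0.0116,  1.134 , -0.0751]), 'dq': array([-0.0008, -0.0013,  0.0014,  0.0002, -0.0005, -0.0005,  0.    ]), 'joint_efforts': array([  0.0005, -66.7854,   0.9851, -31.447 ,  -0.0605,   0.0426,
         0.0002]), 'position': array([ 0.2596, -0.568 ,  0.2259]), 'ee_rot': array([-3.0682, -0.668 ,  0.0008]), 'force': array([-0.9653,  0.0983,  0.303 ]), 'ft_torque': array([ 0.0015, -0.014 , -0.0037]), 'gripper_force': np.float64(0.0), 'width': np.float64(0.9999)} 0.0188
side 52.262535570938475 319.6343638542044 240.22545200056715
[[-0.9681 -0.1586  0.1938  0.2957]
 [-0.2497  0.6713 -0.6979  0.6944]
 [-0.0194 -0.724  -0.6895  0.7897]
 [ 0.      0.      0.      1.    ]]
scoop 0.82 [404. 203.] 396 412 160 231
scoop 0.8 [429. 184.] 424 438 145 217
scoop 0.74 [298. 161.] 295 301 136 186
scoop 0.66 [414. 162.] 408 419 130 199
scoop 0.21 [223. 319.] 196 248 269 365
holder 0.96 [299. 197.] 284 318 168 221
caddy 0.76 [221. 315.] 195 248 269 364
top 51.1602698081069 321.33498600811083 247.3581117973653
[[ 0.0154 -0.9902  0.1389  0.3051]
 [-0.9999 -0.0146  0.0065 -0.0165]
 [-0.0044 -0.139  -0.9903  1.3867]
 [ 0.      0.      0.      1.    ]]
scoop 0.68 [436. 308.] 428 449 304 312
scoop 0.61 [390. 206.] 382 393 200 214
scoop 0.6 [418. 325.] 406 426 325 329
scoop 0.5 [388. 307.] 383 395 303 310
holder 0.76 [383. 223.] 366 399 197 235
caddy 0.59 [244. 197.] 217 275 170 221
```

View pics/side.png

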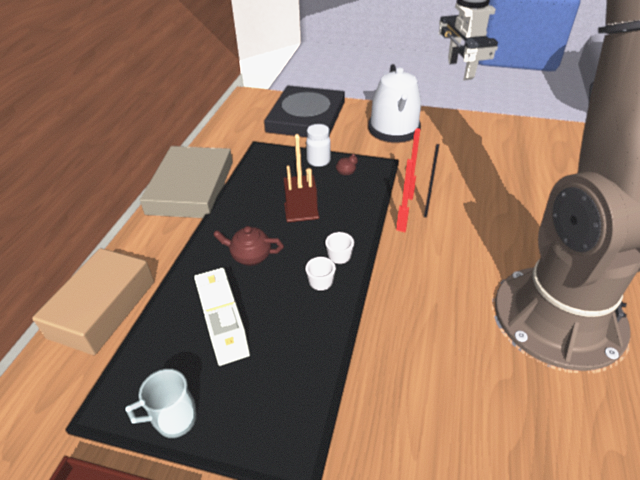

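View pics/top.png

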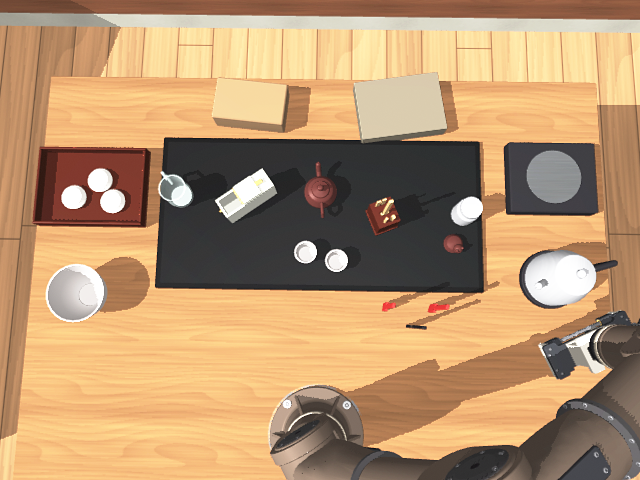

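Both views show the bamboo scoop in the holder, at side (298,161) and top (388,206). The look-alikes are two red ones, at side (404,203) and (414,162), and a black one at (429,184), all standing off the slab. The bamboo one in the rosewood holder is the tallest tool there, so it fits. The caddy is at side (221,315) and top (245,196). I'll confirm the scoop in an enlarged crop.

```bash
cat > h.py <<'E'
import numpy as np,cv2
from scipy.spatial.transform import Rotation as R
np.set_printoptions(precision=4,suppress=True)
def KT(p):
    f=240/np.tan(np.radians(p["vertical_fov"]/2));return np.array([[f,0,p["cx"]],[0,f,p["cy"]],[0,0,1]]),np.array(p["T"])
def ray(p,uv):
    K,T=KT(p);d=T[:3,:3]@np.linalg.solve(K,[uv[0],uv[1],1.]);return T[:3,3],d/np.linalg.norm(d)
def at_z(p,uv,z):
    o,d=ray(p,uv);return o+d*(z-o[2])/d[2]
def tri(obs):
    A=0;b=0
    for p,uv in obs:
        o,d=ray(p,uv);M=np.eye(3)-np.outer(d,d);A=A+M;b=b+M@o
    return np.linalg.solve(A,b)
def proj(p,X):
    K,T=KT(p);c=(np.atleast_2d(X)-T[:3,3])@T[:3,:3];u=c@K.T;return u[:,:2]/u[:,2:]
E
python3 - <<'E'
import cv2,numpy as np
t=cv2.imread("pics/top.png");s=cv2.imread("pics/side.png")
a=lambda i,x,y,w,h,k:cv2.resize(i[y:y+h,x:x+w],None,fx=k,fy=k,interpolation=cv2.INTER_CUBIC)
M=np.zeros((600,800,3),np.uint8)
for (x,y,im) in[(0,0,a(t,360,190,50,50,6)),(0,300,a(t,210,160,75,65,4)),(300,0,a(s,275,130,50,100,6)),(600,0,a(s,190,262,60,110,5)[:, :200])]:
    h,w=im.shape[:2];w=min(w,800-x);h=min(h,600-y);M[y:y+h,x:x+w]=im[:h,:w]
cv2.imwrite("pics/m1.png",M)
from h import *
from cell import camera_params
ps,pt=camera_params("side"),camera_params("top")
print("scoop top",tri([(ps,(298,136)),(pt,(391.5,201.5))]))
E
```

```text
scoop top [ 0.5784 -0.1725  0.2314]
```

View pics/m1.png

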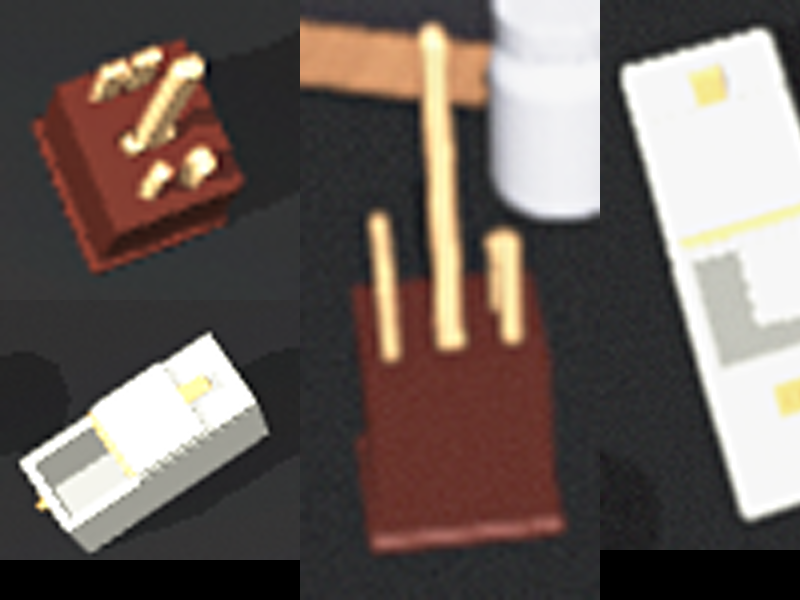

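The crop confirms the plain bamboo scoop is the tallest tool in the holder, with its end at about side (298,136) and top (391,201). Its triangulated height of 0.2314 matches the expected 0.231. The caddy's open half is at its left end in the top view.

```bash
python3 - <<'E'
from h import *
from cell import camera_params,observe
pt=camera_params("top");pw=camera_params("wrist");s=observe()
m=lambda x,y:(210+x/4-.4,160+(y-300)/4-.4)
A=at_z(pt,m(20,462),.098);B=at_z(pt,m(75,523),.098);C=at_z(pt,m(210,333),.106);D=at_z(pt,m(258,402),.106)
print("caddy corners",A,B,C,D,[np.linalg.norm(A-B),np.linalg.norm(A-C),np.linalg.norm(B-D)])
h=lambda x,y:(360+x/6-.4,190+y/6-.4)
for q in[(55,85),(185,42),(242,182),(105,245)]:print("holder top",at_z(pt,h(*q),.103))
for q in[(135,142)]:print("scoop base",at_z(pt,h(*q),.103))
for q in[(110,75),(148,60),(155,180),(200,160)]:print("tools",at_z(pt,h(*q),.14))
Tt=np.eye(4);Tt[:3,:3]=R.from_rotvec(s["ee_rot"]).as_matrix();Tt[:3,3]=s["position"]
print(Tt);K,T=KT(pw);print("cam in tool\n",np.linalg.inv(Tt)@T,K[0,0],K[:2,2])
E
```

```text
caddy corners [0.6073 0.275  0.098 ] [0.567  0.2371 0.098 ] [0.6943 0.1516 0.106 ] [0.648  0.1186 0.106 ] [np.float64(0.05538220982446745), np.float64(0.15117862126637202), np.float64(0.14376683477498275)]
holder top [ 0.6022 -0.1303  0.103 ]
holder top [ 0.6222 -0.187   0.103 ]
holder top [ 0.5603 -0.2115  0.103 ]
holder top [ 0.5317 -0.1521  0.103 ]
scoop base [ 0.5773 -0.1651  0.103 ]
tools [ 0.5983 -0.1503  0.14  ]
tools [ 0.605  -0.1664  0.14  ]
tools [ 0.5533 -0.1692  0.14  ]
tools [ 0.5621 -0.1882  0.14  ]
[[ 0.9095  0.4157 -0.0002  0.2598]
 [ 0.4157 -0.9095  0.0002 -0.5684]
 [-0.0001 -0.0002 -1.      0.2266]
 [ 0.      0.      0.      1.    ]]
cam in tool
 [[ 0.0001 -0.9663 -0.2575  0.0699]
 [ 1.     -0.0004  0.0017 -0.0005]
 [-0.0018 -0.2575  0.9663 -0.1571]
 [ 0.      0.      0.      1.    ]] 380.54293189442745 [314.0874 239.1695]
```

Measured values, all matching the given sizes:

| Thing | Position | Direction |
|---|---|---|
| Scoop | (0.578, -0.169) | holder y at about -67° |
| Caddy mouth | (0.604, 0.231) | caddy x at about -55° |

The caddy's end edge came out at 55 mm and its length at 151 mm. The tool's y already lies at -65°. I'll go up first, then across.

Call:
{"api": "jog_arm", "payload": {"motion": [[[0,0,-0.04,0,0,0,-0.2],[0,0,-0.08,0,0,0,-0.2],[0,0,-0.12,0,0,0,-0.2],[0.036,-0.018,-0.12,0,0,0,-0.2],[0.072,-0.036,-0.12,0,0,0,-0.2],[0.108,-0.054,-0.12,0,0,0,-0.2],[0.144,-0.072,-0.12,0,0,0,-0.2],[0.18,-0.09,-0.12,0,0,0,-0.2],[0.216,-0.108,-0.12,0,0,0,-0.2],[0.252,-0.126,-0.12,0,0,0,-0.2]]]}}

```text
clock: 1.23
position: [0.4375, -0.3474, 0.347]
ee_rot: [3.069, 0.668, 0.001]
force: [0.0, -0.3, -0.3]
width: 0.595
gripper_force: 0.0
```

Call:
{"api": "jog_arm", "payload": {"motion": [[[0.036,-0.018,0,0,0,0,-0.2],[0.072,-0.036,0,0,0,0,-0.2],[0.108,-0.054,0.0,0,0,0,-0.2],[0.144,-0.073,0.01,0,0,0,-0.2],[0.18,-0.092,0.03,0,0,0,-0.2],[0.203,-0.105,0.055,0,0,0,-0.2],[0.203,-0.105,0.062,0,0,0,-0.2],[0.203,-0.105,0.062,0,0,0,-0.2],[0.203,-0.105,0.062,0,0,0,-0.2]]]}}

```text
clock: 1.98
position: [0.5771, -0.17, 0.2845]
ee_rot: [3.07, 0.667, -0.002]
force: [0.1, -0.0, 0.2]
width: 0.599
gripper_force: 0.0
```

```bash
python3 - <<'E'
from h import *
from cell import *
s=observe();pw=camera_params("wrist");im=get_image("wrist");cv2.imwrite("pics/w1.png",im[:,:,::-1])
import pickle;pickle.dump((s,pw),open("w1.pkl","wb"))
print(s["position"],s["ee_rot"],s["joints"],s["clock"])
for q in("scoop","holder"):
    for d in silhouettes(q,"wrist"):
        ys,xs=np.nonzero(d["mask"]);print(q,round(d["p"],2),np.round(d["pixel"]),xs.min(),xs.max(),ys.min(),ys.max())
print(proj(pw,[.578,-.1725,.231]),proj(pw,[.578,-.169,.103]))
E
```

```text
[ 0.5771 -0.17    0.2845] [ 3.0696  0.6675 -0.0021] [ 0.3351  0.3693 -0.1946  1.5322  0.0744  1.2484 -1.0129] 1.9833
scoop 0.83 [316. 235.] 305 329 207 261
scoop 0.76 [244. 374.] 236 251 360 381
scoop 0.51 [35. 12.] 0 78 0 33
holder 0.89 [315. 203.] 283 351 163 254
holder 0.45 [31. 12.] 0 78 0 33
[[318.8406 262.3691]] [[313.3914 215.9713]]
```

View pics/w1.png

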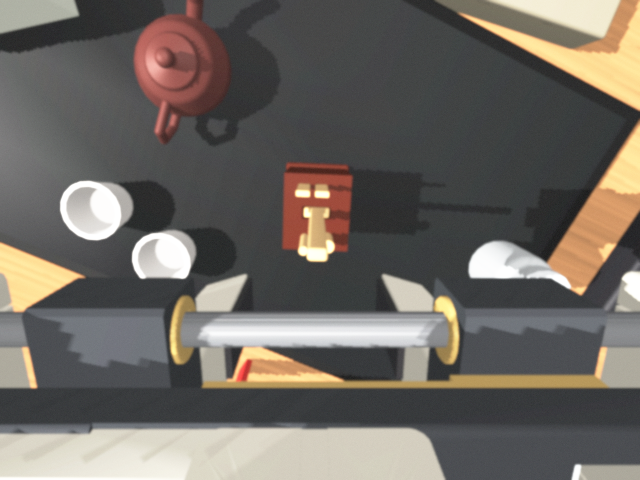

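The wrist view shows the holder well aligned at (316,205), with the scoop running from its base at (316,212) up to its top at (317,255). I'll enlarge that for the edges.

```bash
python3 - <<'E'
import cv2
i=cv2.imread("pics/w1.png")[155:271,265:369];cv2.imwrite("pics/w1c.png",cv2.resize(i,None,fx=5,fy=5,interpolation=cv2.INTER_CUBIC))
E
```

```text
(no output)
```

View pics/w1c.png

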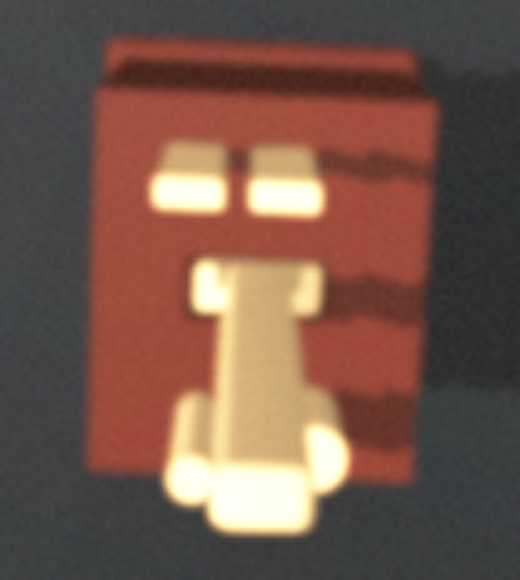

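The crop shows the holder top square in the view, corners at (98,92), (440,103), (413,483) and (88,470). The scoop's top face is centred at (263,500) and its shoulders at (258,288).

```bash
python3 - <<'E'
from h import *
import pickle
s,p=pickle.load(open("w1.pkl","rb"))
m=lambda x,y:(265+x/5-.4,155+y/5-.4)
c=[at_z(p,m(*q),.103) for q in[(98,92),(440,103),(413,483),(88,470)]]
print(np.array(c)); 
for a,b in[(0,1),(3,2),(3,0),(2,1)]:
    d=c[b]-c[a];print(np.linalg.norm(d),np.degrees(np.arctan2(d[1],d[0])))
t=at_z(p,m(263,500),.231);b=at_z(p,m(258,288),.104)
Rt=R.from_rotvec(s["ee_rot"]).as_matrix()
print("mean",np.mean(c,0)[:2],"top",t,"shoulder",b)
for q in(t,b):print("in tool",Rt.T@(q-s["position"]))
print("tool y ang",np.degrees(np.arctan2(Rt[1,1],Rt[0,1])))
for q in[(208,500),(318,500),(263,468),(263,533)]:print(at_z(p,m(*q),.231))
E
```

```text
[[ 0.6024 -0.1296  0.103 ]
 [ 0.6257 -0.1852  0.103 ]
 [ 0.5607 -0.2114  0.103 ]
 [ 0.538  -0.1555  0.103 ]]
0.06027466627736933 -67.28445618060724
0.060375194309127245 -67.87003246331564
0.069400252644711 21.85325426488146
0.07001583645818114 21.940528588574423
mean [ 0.5817 -0.1704] top [ 0.5819 -0.1697  0.231 ] shoulder [ 0.5824 -0.1698  0.104 ]
in tool [0.0045 0.0017 0.0535]
in tool [0.0051 0.002  0.1805]
tool y ang -65.4638062834981
[ 0.5793 -0.1639  0.231 ]
[ 0.5845 -0.1755  0.231 ]
[ 0.5854 -0.168   0.231 ]
[ 0.5783 -0.1713  0.231 ]
```

Call:
{"api": "jog_arm", "payload": {"motion": [[[0.0047,0.0018,0,0,0,0.04,-0.2],[0.0047,0.0018,0.03,0,0,0.04,-0.2],[0.0047,0.0018,0.06,0,0,0.04,-0.2],[0.0047,0.0018,0.085,0,0,0.04,-0.2],[0.0047,0.0018,0.104,0,0,0.04,-0.2],[0.0047,0.0018,0.104,0,0,0.04,-0.2],[0.0047,0.0018,0.104,0,0,0.04,-0.2]]], "force": 30}}

```text
clock: 2.72
position: [0.5823, -0.1699, 0.1812]
ee_rot: [3.083, 0.604, -0.001]
force: [-0.5, -0.2, 1.2]
width: 0.596
gripper_force: 0.0
```

```bash
python3 - <<'E'
from h import *
from cell import *
s=observe();p=camera_params("wrist");im=get_image("wrist")
cv2.imwrite("pics/w2.png",cv2.resize(im[180:360,200:440,::-1],None,fx=3,fy=3))
Rt=R.from_rotvec(s["ee_rot"]).as_matrix()
print(s["position"],s["force"],"yang",np.degrees(np.arctan2(Rt[1,1],Rt[0,1])),"tilt",Rt[:,2])
print("expected scoop top px", proj(p,s["position"]-Rt[:,2]*(.231-s["position"][2])))
print(Rt.T@(np.array([.5819,-.1698,.199])-s["position"]))
E
```

```text
[ 0.5823 -0.1699  0.1812] [-0.5348 -0.164   1.2312] yang -67.81639232364407 tilt [-0.0005 -0.0002 -1.    ]
expected scoop top px [[314.9856 363.9387]]
[-0.0003 -0.0002 -0.0178]
```

View pics/w2.png

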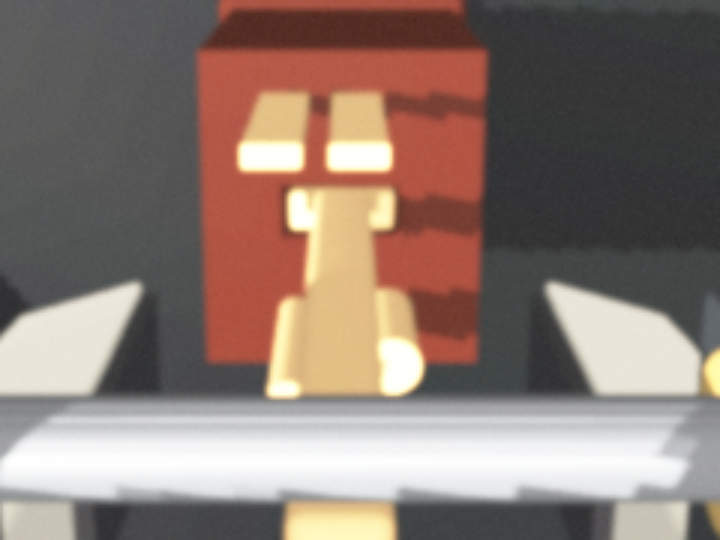

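The fingers are square around the handle, which is centred at about column 315. Closing.

Call:
{"api": "jog_arm", "payload": {"motion": [[[0,0,0,0,0,0,1],[0,0,0,0,0,0,1],[0,0,0,0,0,0,1],[0,0,0,0,0,0,1],[0,0,0,0,0,0,1],[0,0,0,0,0,0,1],[0,0,0,0,0,0,1],[0,0,0,0,0,0,1]]], "force": 30}}

```text
clock: 3.43
position: [0.5827, -0.1688, 0.1807]
ee_rot: [-3.082, -0.607, 0.0]
force: [-0.3, -0.2, 0.8]
width: 0.127
gripper_force: 30.0
```

Call:
{"api": "jog_arm", "payload": {"motion": [[[0,0,-0.008,0,0,0,1],[0,0,-0.018,0,0,0,1],[0,0,-0.03,0,0,0,1],[0,0,-0.045,0,0,0,1],[0,0,-0.06,0,0,0,1],[0,0,-0.08,0,0,0,1],[0,0,-0.1,0,0,0,1],[0,0,-0.125,0,0,0,1],[0,0,-0.15,0,0,0,1],[0,0,-0.17,0,0,0,1]]]}}

```text
clock: 4.27
position: [0.5829, -0.1688, 0.354]
ee_rot: [3.081, 0.607, 0.004]
force: [0.3, -0.6, -0.6]
width: 0.129
gripper_force: 30.0
```

The scoop is out. Next I carry it high over to the caddy, turning as it goes.

Call:
{"api": "jog_arm", "payload": {"motion": [[[0.009,-0.028,0,0,0,-0.11,1],[0.018,-0.056,0,0,0,-0.22,1],[0.028,-0.084,0,0,0,-0.34,1],[0.037,-0.112,0,0,0,-0.45,1],[0.046,-0.14,0,0,0,-0.56,1],[0.055,-0.168,0,0,0,-0.67,1],[0.064,-0.196,0,0,0,-0.79,1],[0.074,-0.224,0,0,0,-0.9,1],[0.074,-0.224,0,0,0,-0.9,1]]]}}

```text
clock: 5.02
position: [0.565, 0.074, 0.3523]
ee_rot: [-2.495, -1.905, -0.005]
force: [-1.1, -0.0, 0.8]
width: 0.127
gripper_force: 30.0
```

Call:
{"api": "jog_arm", "payload": {"motion": [[[0.026,-0.009,0,0,0,-0.11,1],[0.053,-0.019,0,0,0,-0.22,1],[0.08,-0.029,0,0,0,-0.33,1],[0.106,-0.038,0,0,0,-0.44,1],[0.133,-0.048,0,0,0,-0.55,1],[0.16,-0.058,0,0,0,-0.67,1],[0.19,-0.067,0,0,0,-0.78,1],[0.213,-0.077,0,0,0,-0.89,1],[0.213,-0.077,0,0,0,-0.89,1]]]}}

```text
clock: 5.77
position: [0.5491, 0.2983, 0.3515]
ee_rot: [-1.435, -2.791, -0.004]
force: [-0.7, 0.3, -0.5]
width: 0.126
gripper_force: 30.0
```

```bash
python3 - <<'E'
from cell import *
print(observe()["joints"].round(3),observe()["position"])
E
```

```text
[-0.156  0.448 -0.67   1.328  0.271  1.456 -0.186] [0.54910512 0.29830696 0.35147275]
```

Call:
{"api": "jog_arm", "payload": {"motion": [[[0,0,0,0,-0.1,0,1],[0,0,0,0,-0.2,0,1],[0,0,0,0,-0.3,0,1],[0,0,0,0,-0.4,0,1],[0,0,0,0,-0.5,0,1],[0,0,0,0,-0.6,0,1],[0,0,0,0,-0.7,0,1],[0,0,0,0,-0.7,0,1],[0,0,0,0,-0.7,0,1]]]}}

```text
clock: 6.52
position: [0.5508, 0.2935, 0.3504]
ee_rot: [1.151, 2.209, -0.42]
force: [0.5, 0.3, -0.2]
width: 0.128
gripper_force: 30.0
```

```bash
python3 - <<'E'
from h import *
from cell import *
import pickle
s=observe();p=camera_params("wrist");im=get_image("wrist");pickle.dump((s,p),open("w3.pkl","wb"))
sd=get_image("side")
M=np.zeros((480,800,3),np.uint8);M[:,:640]=im;cv2.imwrite("pics/w3.png",im[:,:,::-1]);cv2.imwrite("pics/s3.png",sd[:,:,::-1])
print(s["joints"].round(3),s["position"],s["clock"]);print(R.from_rotvec(s["ee_rot"]).as_matrix())
E
```

```text
[-0.618  0.491 -0.515  1.443  0.829  1.664 -0.608] [0.5508 0.2935 0.3504] 6.5167
[[-0.4393  0.82    0.367 ]
 [ 0.6279  0.5724 -0.5273]
 [-0.6425 -0.0012 -0.7663]]
```

View pics/w3.png

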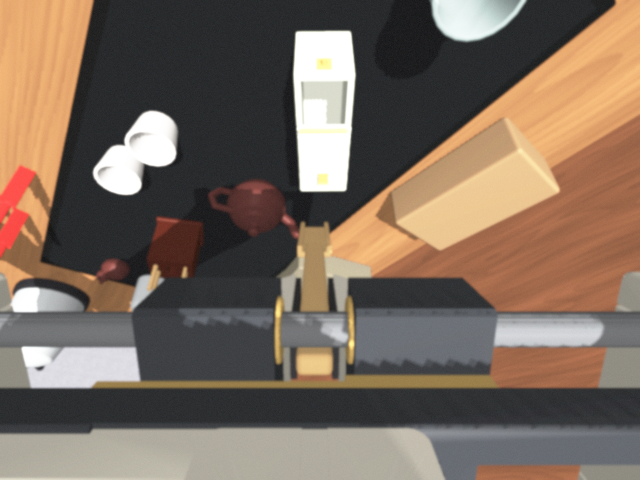

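The wrist view shows the caddy at columns 294-354 and rows 32-190, open half on top and nearly aligned. The scoop's blade tip is near (314,225). I'll enlarge both, together with the side view.

```bash
python3 - <<'E'
from h import *
from cell import camera_params
import pickle
s,p=pickle.load(open("w3.pkl","rb"));ps=camera_params("side")
Rt=R.from_rotvec(s["ee_rot"]).as_matrix();tip=s["position"]+.15*Rt[:,2];end=s["position"]-.05*Rt[:,2]
print("tip pred wrist",proj(p,tip),"side",proj(ps,[tip,end]))
w=cv2.imread("pics/w3.png")[22:202,275:375];sd=cv2.imread("pics/s3.png")
u=proj(ps,tip)[0];x,y=int(u[0])-50,int(u[1])-60;print("side crop",x,y)
M=np.zeros((600,800,3),np.uint8)
M[:594,:330]=cv2.resize(w,(330,594),interpolation=cv2.INTER_CUBIC)
M[:420,340:740]=cv2.resize(sd[y:y+105,x:x+100],(400,420),interpolation=cv2.INTER_CUBIC)
b=cv2.imread("pics/w3.png")[210:270,280:350];M[430:600,340:538]=cv2.resize(b,(198,170),interpolation=cv2.INTER_CUBIC)
cv2.imwrite("pics/m3.png",M)
E
```

```text
tip pred wrist [[313.0587 224.4471]] side [[212.82   258.973 ]
 [212.4068 241.289 ]]
side crop 162 198
```

View pics/m3.png

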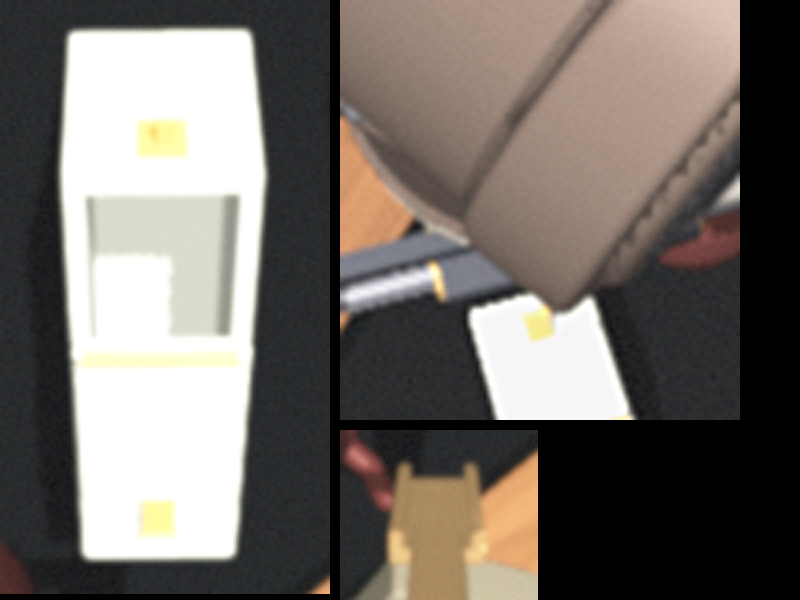

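The caddy's rim end corners are at crop (60,178) and (265,178), the mouth interior is columns 85-240 from row 193, and the cover edge is at row ~345. The blade shows its rims facing the camera, and its tip is where predicted, so there was no slip.

```bash
python3 - <<'E'
from h import *
import pickle
s,p=pickle.load(open("w3.pkl","rb"))
m=lambda x,y:(275+x/3.3-.35,22+y/3.3-.35)
P=lambda x,y,z:at_z(p,m(x,y),z)
L,Rr=P(60,178,.098),P(265,178,.098)
a,b=P(85,193,.098),P(240,193,.098)
c,d=P(73,343,.106),P(250,343,.106)
e,f=P(85,558,.106),P(237,558,.106)
g,h=P(68,30,.018),P(250,30,.018)
n=np.linalg.norm
print("end w",n(L-Rr),"inner w",n(a-b),"cover w",n(c-d),"far w",n(e-f),"bottom w",n(g-h))
for q in[(L,Rr),(a,b),(c,d),(e,f),(g,h)]:
    print((q[0]+q[1])/2, "y ang",np.degrees(np.arctan2(*(q[0]-q[1])[1::-1])))
mid=lambda q,r:(q+r)/2
v=mid(e,f)-mid(L,Rr);print("len",n(v[:2]),np.degrees(np.arctan2(v[1],v[0])))
v=mid(c,d)-mid(L,Rr);print("to cover",n(v[:2]),np.degrees(np.arctan2(v[1],v[0])))
E
```

```text
end w 0.057856941481633416 inner w 0.044212669320837006 cover w 0.05514668055068126 far w 0.05715210988568657 bottom w 0.05785679166410567
[0.5863 0.2594 0.098 ] y ang -145.02162593516383
[0.589  0.2557 0.098 ] y ang -145.02027763070993
[0.6158 0.2183 0.106 ] y ang -145.00502112757232
[0.6738 0.1383 0.106 ] y ang -144.97547465945235
[0.5854 0.2605 0.018 ] y ang -145.03354578441989
len 0.14941339796298306 -54.12832420586651
to cover 0.05058822288603844 -54.343119812390384
```

Call:
{"api": "jog_arm", "payload": {"motion": [[[0.02,0.002,0.01,0,0,0,1],[0.04,0.004,0.02,0,0,0,1],[0.06,0.007,0.03,0,0,0,1],[0.08,0.009,0.04,0,0,0,1],[0.1,0.011,0.051,0,0,0,1],[0.1,0.011,0.051,0,0,0,1],[0.1,0.011,0.051,0,0,0,1],[0.1,0.011,0.051,0,0,0,1]]]}}

```text
clock: 7.28
position: [0.5371, 0.3335, 0.2492]
ee_rot: [1.157, 2.204, -0.419]
force: [0.4, 0.2, 0.5]
width: 0.13
gripper_force: 30.0
```

```bash
python3 - <<'E'
from h import *
from cell import *
import pickle
s=observe();p=camera_params("wrist");im=get_image("wrist");pickle.dump((s,p),open("w4.pkl","wb"))
cv2.imwrite("pics/w4.png",im[:,:,::-1])
Rt=R.from_rotvec(s["ee_rot"]).as_matrix();print(s["joints"].round(3),s["position"],s["force"],Rt[:,2])
tip=s["position"]+.15*Rt[:,2]
C=np.array([.63,.1985,.018]);cx=np.array([.582,-.813,0]);cy=np.array([.813,.582,0])
for q in(tip,tip+.12*Rt[:,2]):print("caddy",(q-C)@cx,(q-C)@cy,q[2]-.018)
print("tip",proj(p,tip))
for x,y,z in[(-75,28,80),(-75,-28,80),(-70,23,80),(-70,-23,80),(-20,23,88),(-20,-23,88)]:print((x,y,z),proj(p,C+cx*x/1e3+cy*y/1e3+[0,0,z/1e3]))
i=im[100:260,200:440,::-1];cv2.imwrite("pics/w4c.png",cv2.resize(i,None,fx=3,fy=3,interpolation=cv2.INTER_CUBIC))
E
```

```text
[-0.683  0.608 -0.511  1.514  0.855  1.575 -0.787] [0.5371 0.3335 0.2492] [0.4403 0.2154 0.467 ] [ 0.3675 -0.5285 -0.7653]
caddy -0.06729375275671332 0.0016594935189182477 0.1163765548730817
caddy 0.00993470406137514 0.0005964608847910973 0.02454625764070423
tip [[313.0014 224.424 ]]
(-75, 28, 80) [[343.2611 185.179 ]]
(-75, -28, 80) [[278.636  185.9853]]
(-70, 23, 80) [[337.2851 189.1791]]
(-70, -23, 80) [[284.8519 189.8266]]
(-20, 23, 88) [[335.8505 230.287 ]]
(-20, -23, 88) [[288.5734 230.8082]]
```

View pics/w4c.png

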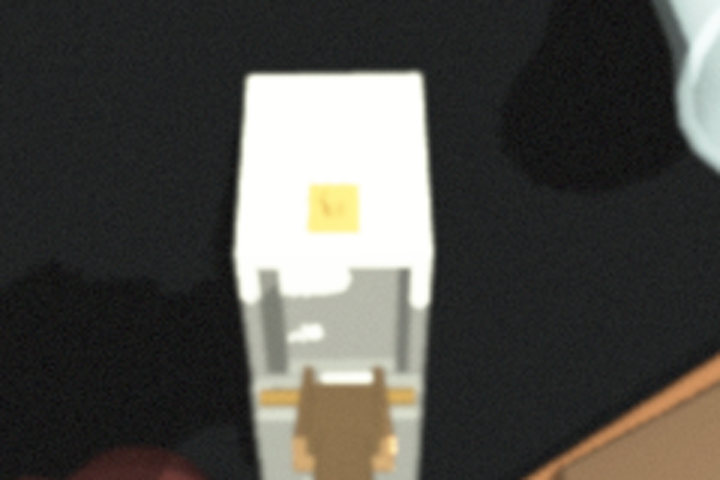

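The predicted rim corners (279,186) and (343,185) match the picture at (279,185) and (344,185). The blade is centred on the mouth and its tip is still above it. Inserting slowly along the axis.

Call:
{"api": "jog_arm", "payload": {"motion": [[[0.003,0,0,0,0,0,1],[0.003,0,0.008,0,0,0,1],[0.003,0,0.018,0,0,0,1],[0.003,0,0.028,0,0,0,1],[0.003,0,0.038,0,0,0,1],[0.003,0,0.048,0,0,0,1],[0.003,0,0.058,0,0,0,1],[0.003,0,0.066,0,0,0,1],[0.003,0,0.066,0,0,0,1]]]}}

```text
clock: 8.08
position: [0.5592, 0.2994, 0.1933]
ee_rot: [1.153, 2.205, -0.425]
force: [0.8, -0.3, -0.8]
width: 0.131
gripper_force: 30.0
```

```bash
cat > st.py <<'E'
from h import *
from cell import *
s=observe()
Rt=R.from_rotvec(s["ee_rot"]).as_matrix();d=Rt[:,2];tip=s["position"]+.15*d
C=np.array([.63,.1985,.018]);B=np.array([[.582,-.813,0],[.813,.582,0],[0,0,1]])
print("tip caddy",B@(tip-C)*1e3,"dir",B@d,"toolx",B@Rt[:,0],s["force"],s["ft_torque"],s["width"],np.abs(s["dq"]).max(),s["joints"].round(3),s["clock"])
E
python3 st.py
```

```text
tip caddy [-26.4521  -0.5694  60.7174] dir [ 0.6451 -0.0115 -0.7639] toolx [-0.7637  0.0101 -0.6453] [ 0.8492 -0.2564 -0.8044] [ 0.6539  0.3468 -0.0138] 0.13079905842095965 0.027854761691115133 [-0.631  0.645 -0.492  1.602  0.9    1.464 -0.825] 8.0833
```

Call:
{"api": "jog_arm", "payload": {"motion": [[[0,0,0.008,0,0,0,1],[0,0,0.016,0,0,0,1],[0,0,0.024,0,0,0,1],[0,0,0.032,0,0,0,1],[0,0,0.04,0,0,0,1],[0,0,0.047,0,0,0,1],[0,0,0.052,0,0,0,1],[0,0,0.052,0,0,0,1],[0,0,0.052,0,0,0,1],[0,0,0.052,0,0,0,1]]]}}

```text
clock: 8.92
position: [0.5777, 0.2745, 0.1553]
ee_rot: [1.152, 2.206, -0.42]
force: [0.2, 0.6, -0.7]
width: 0.12
gripper_force: 30.0
```

```bash
python3 st.py; python3 - <<'E'
from h import *
from cell import *
w=get_image("wrist")[120:420,190:450];t=get_image("top")[140:300,150:410]
M=np.hstack([cv2.resize(w,(520,600),interpolation=cv2.INTER_CUBIC),np.zeros((600,280,3),np.uint8)]);M[:172,520:]=cv2.resize(t,(280,172))
cv2.imwrite("pics/f.png",M[:,:,::-1])
E
```

```text
tip caddy [ 4.3929  0.4872 22.5625] dir [ 0.6438 -0.0081 -0.765 ] toolx [-0.7649  0.0102 -0.644 ] [ 0.1671  0.6033 -0.665 ] [ 0.6753  0.2993 -0.0573] 0.12047294082371332 0.004753916756319783 [-0.592  0.675 -0.476  1.653  0.943  1.384 -0.851] 8.9167
```

View pics/f.png

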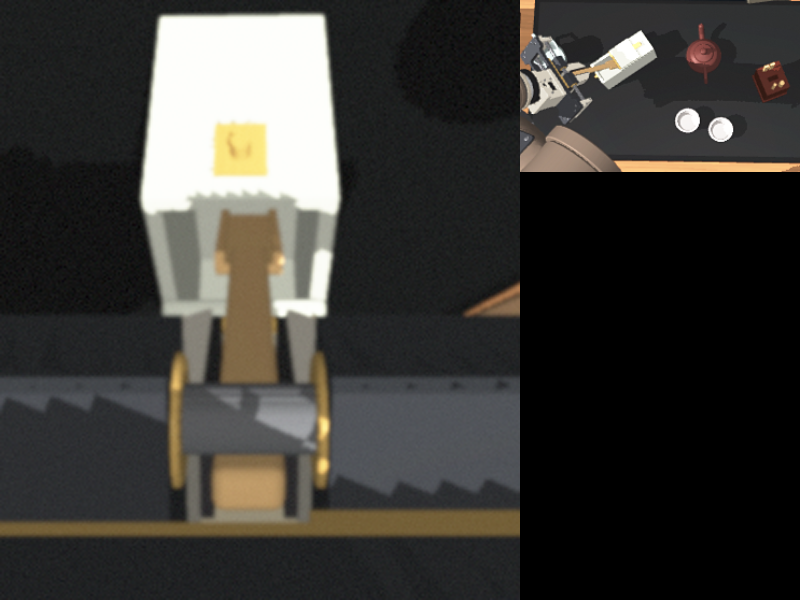

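The blade is inside the open half, centred, with no slip and about zero force. The estimated tip is 24 mm past the edge and 16 mm above the floor. I'll nudge it 2.5 mm deeper horizontally and let it settle.

Call:
{"api": "jog_arm", "payload": {"motion": [[[-0.001,0,0.001,0,0,0,1],[-0.002,0,0.002,0,0,0,1],[-0.002,0,0.002,0,0,0,1],[-0.002,0,0.002,0,0,0,1],[-0.002,0,0.002,0,0,0,1],[-0.002,0,0.002,0,0,0,1],[-0.002,0,0.002,0,0,0,1]]]}}

```text
clock: 9.6
position: [0.5794, 0.2718, 0.1549]
ee_rot: [1.152, 2.206, -0.421]
force: [0.7, 0.7, -0.2]
width: 0.127
gripper_force: 30.0
```

```bash
python3 st.py; python3 -c "
from cell import sign_off;print(sign_off())"
```

```text
tip caddy [ 7.5649  0.1959 22.1345] dir [ 0.6441 -0.0086 -0.7648] toolx [-0.7647  0.0102 -0.6442] [ 0.6693  0.7032 -0.1867] [ 0.6329  0.3643 -0.022 ] 0.12689912373651654 0.0019263064999939332 [-0.588  0.675 -0.475  1.655  0.945  1.381 -0.849] 9.6
the job is handed in; nothing more can be done
None
```

The job is handed in at 9.6 s: the gripper is holding the bamboo scoop still, slanted at about 40°, with its tip an estimated 27 mm under the caddy's closed half, about 16 mm above the floor, and no sign of contact with the caddy.

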